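Fill the wide gap of a bonding jig with the spacer and hold the tile pressed flush

ROBOT

A 7-joint arm with a two-finger parallel gripper is mounted at the origin on a cart in front of the work surface, level with it; the furniture and walls round the work are solid. World frame = base frame: x ahead of the robot, y to its left, z up, the work surface at z = 0. Lengths are in m, angles in degrees, forces in N, time in s.
With the tool pointing down it reaches from about 0.425 to 0.875 m from the base axis. Payload 8.4 kg.
Tool frame: the origin (TCP) lies between the finger pads; the fingertips stand arm.nose_length ahead of it and the grasp point (between the pads) lies 6 mm ahead of it (arm.nose_length is the distance from the TCP to the fingertips, in m); z points along the fingers, y is the direction in which the jaws open and shut (so a half turn about z gives the same grasp; the last joint's range is limited). The gripper opens to 87 mm and grips with 3 to 60 N. Pads are 19 mm wide; open, the fingers measure 117 mm over their backs; the gripper's body (75 mm by 190 mm) begins 51 mm behind the grasp point.
Start: joints at [65.077, 19.091, 2.286, 83.961, -0.768, 76.965, -3.352], TCP at [0.214, -0.614, 0.248] pointing down, gripper open.
Joint ranges: [-147.57, 147.57], [-21.85, 119.76], [-74.77, 79.35], [14.55, 137.4], [-85.83, 265.84], [4.83, 119.75], [-152.11, 152.11]. Speed limits (degrees/s): [127.2, 127.2, 159.86, 159.86, 180, 180, 180].

INTERFACE

Orientations are given as [roll, pitch, yaw] about the fixed x, y, z axes, in that order (R = Rz(yaw) Ry(pitch) Rx(roll)).
In Python, from bench import arm, cams gives the robot as it stands.
- The arm moves only by the shell command python3 -m crank 'ROWS' [FORCE]. ROWS is JSON, a list of rows, each an object of numbers: "x", "y", "z": the shift along the world's x, y, z in m; "wx", "wy", "wz": the turn, a rotation vector about the world's x, y, z in degrees; "hand": the opening, from 0 (shut) to 1 (fully open). In form: [{"x": .., "y": .., "z": .., "wx": .., "wy": .., "wz": .., "hand": ..}, ...]. A call has 1 to 8 rows; each row is the pose to reach, as a shift and turn from the pose commanded when the call began; what a row does not reach only later rows make up. A row lasts 1/12 s, in which the tool goes at most 41.7 mm and 7.16 degrees, less where a joint would pass 70% of its speed; a pose out of reach is approached as far as the arm can. A call with a gripper value outside its range is refused whole. The fingers move at their own pace and stop on an object; FORCE is the grip in N (left out, the last holds). Time passes only in rows, so rows that repeat a pose let the fingers close. It gives the time, the measured TCP pose, the force and the opening at its end, in the units of the state.
- arm.get_state(): the state, without advancing time (a new reading comes with each control period).
- cams.grab_frame(name): name is "side" or "top"; returns a dict with "img" (400x640x3 uint8, blue, green, red), "depth" (400x640 float32, m along the optical axis (not along the pixel's ray), 0 where there is no reading), "fx", "fy", "cx", "cy" (pixels), "eye" and "rotation" of the camera in the world. Camera axes: x right, y down, z forward; pixel columns grow to the right and rows downward; lengths in m; the calibration is good to about 2 mm. A picture is of the moment at which its call begins.
- arm.job_done(): hands the job in, once; it reports no verdict.
The state is a dict: "t": time; "qpos": joint angles; "dq": joint speeds; "effort": joint torques, N m; "eef_pos": TCP position; "ee_rot": TCP orientation; "ft_force": force on the tool from outside, world axes, zero at the start; "ft_torque": the same for the moment, N m; "width": finger opening in m.
Only numpy, scipy, OpenCV 4.12 (cv2) and the standard library are available. Lean on these libraries where they do the work, as an engineer would, in place of code of your own. Each camera call takes 0.05 s, during which the arm holds its last target.

TASK

Take the orange-topped steel spacer out of its wooden rest and slide it upright into the gap between the white tile and the backstop of the jig, in the half where the gap is wide enough for it, fully down on the jig's floor, and let go of it while the tile is still open. Then push the blue push plate, firmly but without ramming it, so that the tile closes flush against the spacer and squares it against the backstop, and finish while still holding the plate pressed, as one does while adhesive grabs; the spring would open the tile again. Leave the things lying round the jig where they are.

Things in the scene. Friction and masses are not known exactly. Their poses are not given: they have to be found in the camera images.
- jig: Fixed grey base plate 130 (x) x 195 (y) x 12 mm; its top is the jig floor. Origin on its underside, below the middle of the open tile's front face; plate from y -70 to +125 mm. White tile: 116 mm along x, top 30 mm above jig floor, front face at y 0 when open, closes towards -y. A guide block, top 30 mm above jig floor, stands at y 35 to 57 mm.
- thin_block: Aluminium backstop block of the WIDE gap, 58 mm along x, 30 mm high, on the jig floor in the near or far half of the jig (varies). Axes as the jig's. Origin at jig floor level, in line with the open tile's front face, at the block's middle along x; the block's face is at y -19 mm, so the gap to the open tile is 19 mm (y -19 to 0, middle -9.5).
- thick_block: The other backstop block, same size along x and same height, in the other half beside the thin one; axes and origin alike, but its face is at y -9 mm: the gap is only 9 mm, too narrow for the 12 mm spacer.
- spacer_mid (a point): Centre (half-way up) of the spacer: upright plate 40 mm wide (its x), 12 thick (its y), 66 tall, about 90 g; foot 33 mm below this point, its lowest 4 mm only 8 mm thick. Top 26 mm orange, rest steel. In the gap its width lies along the jig's x and its lower 30 mm is between tile and block: grip it only in the upper 30 mm.
- spacer_rest: Fixed wooden socket block 64 (x) x 36 (y) x 24 mm in which the spacer stands loosely at the start, its foot 16 mm below the block's top; the socket's floor is 8 mm above the worktop. Origin at the centre of its underside.
- push_face (a point): Middle in width of the rear face of the blue push plate, 35 mm above the jig floor, 107 mm behind the tile's face. Plate 60 mm wide (jig's x), 9 thick, from 3 to 55 mm above the jig floor; the face looks to the jig's +y and is pushed towards -y. Axes as the jig's. Behind it the base plate is bare for 18 mm, then bare worktop.
- carriage (a joint): Travel in m of the sliding carriage (tile, rods and yoke): 0 = open, grows as the tile closes, stop at 0.009. A spring pushes it open with 1.5 N at 0 and about 2.6 N at 0.007. With the spacer in the wide gap the tile is flush on it at 0.007.
- pusher (a joint): Travel in m of the blue push plate relative to the carriage, towards the tile: the plate stands on stiff springs, 2 N per mm of travel, stop at 0.009. Pushing it moves the carriage first; once the tile is flush it gives further, so a push of 4 to 9 mm past flush presses with 8 to 18 N.
- spacer: The same spacer as spacer_mid; origin at the centre of its foot.
- cell: Bystander: small black and tan block battery 49x27x18 mm, lying loose. Origin at its underside.
- cap: Bystander: dark blue can capacitor, 25 mm across, 44 mm high, standing loose. Origin at its underside.
- sink: Bystander: black finned heatsink 25x42x20 mm, loose. Origin at its underside.
Things that resemble listed ones, but are neither listed nor needed, are in the scene too. There is more than one size of the spacer; the job needs the largest.

How it is judged:
By the outcome, as a careful person would: the job done as asked, in the order asked, and still so for the second after the job is handed in, while the arm keeps its last pose, push and grip.
It also fails if it takes over 48 s, if anything falls off the work surface, if the arm or the gripper's body presses on something with over 40 N, if the wrist force passes 120 N, or if a joint passes its speed limit or range.

## Working session

There is one attempt and no reset: what is moved stays moved. The work goes in short steps, Python scripts to look and compute and a shell command to move; the robot and the scene stay as the last step left them, time stands still between calls to the robot, and variables do not carry over. Pictures are saved under pics/ and viewed, and the job is handed in when it is done.

```bash
ls; mkdir -p pics; python3 - <<'E'
from bench import arm,cams
import cv2,numpy as np
print(arm.get_state(), arm.nose_length)
for n in("side","top"):
    f=cams.grab_frame(n); cv2.imwrite(f"pics/{n}0.png",f["img"]); np.savez(f"{n}0.npz",**f)
    print(n,f["fx"],f["fy"],f["cx"],f["cy"],f["eye"],f["rotation"])
E
```

```text
pics
{'t': 0.0, 'qpos': array([65.07582505, 19.13000181,  2.28369845, 84.01388177, -0.76522254,
       76.96533939, -3.35166343]), 'dq': array([-0.00343341, -0.05966115,  0.00482108,  0.04542182, -0.09717075,
        0.04783413,  0.02813318]), 'effort': array([ 7.05732673e-04, -6.56360507e+01,  1.33567762e+00, -4.03810573e+01,
       -5.97101287e-02,  4.49777988e-02,  2.02865085e-04]), 'eef_pos': array([ 0.21401591, -0.61327912,  0.24665475]), 'ee_rot': array([-1.79906343e+02,  8.48972488e-03,  1.92409852e+01]), 'ft_force': array([ 0.04945811, -0.82895956, -0.11863969]), 'ft_torque': array([-0.02242231, -0.02021138,  0.04207933]), 'width': 0.08725666654119127} 0.025
side 387.483411938969 387.483411938969 320.4932219871789 192.92673073031955 [0.0443156  0.69805344 0.40829283] [-110.2972208    -0.46905392 -150.16594824]
top 461.0513122559045 461.0513122559045 315.38317627831543 205.97759965012906 [ 0.30290994 -0.08410562  1.13639697] [-169.86732336    0.53734879  -88.71973498]
```

View pics/side0.png

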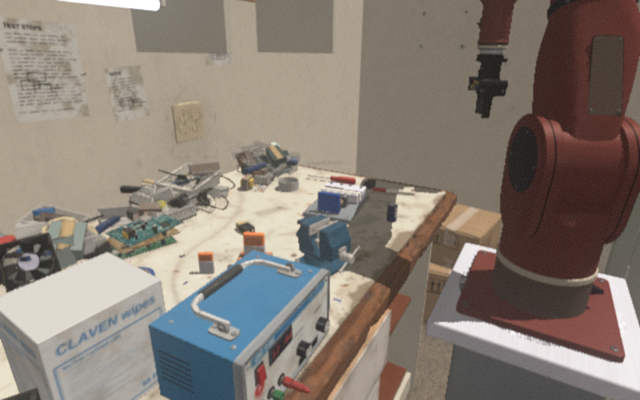

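View pics/top0.png

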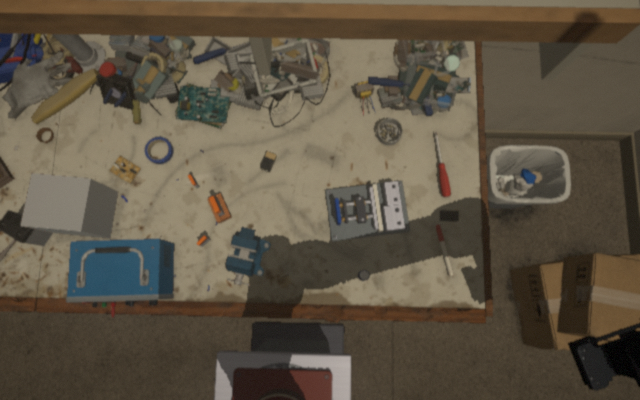

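```bash
cat > h.py <<'E'
import numpy as np,cv2
from scipy.spatial.transform import Rotation as R
def load(n): return dict(np.load(n))
def rot(f): 
    return R.from_euler('xyz',f["rotation"],degrees=True).as_matrix()
def ray(f,u,v):
    d=np.array([(u-f["cx"])/f["fx"],(v-f["cy"])/f["fy"],1.]); return rot(f)@d
def onz(f,u,v,z):
    d=ray(f,u,v); e=f["eye"]; return e+d*(z-e[2])/d[2]
def dep(f):
    v,u=np.mgrid[:400,:640]; D=f["depth"].astype(float)
    p=np.stack([(u-f["cx"])/f["fx"]*D,(v-f["cy"])/f["fy"]*D,D],-1)
    return p@rot(f).T+f["eye"]
def proj(f,p):
    c=rot(f).T@(np.asarray(p)-f["eye"]); return c[0]/c[2]*f["fx"]+f["cx"],c[1]/c[2]*f["fy"]+f["cy"]
E
python3 - <<'E'
from h import *
t=load("top0.npz"); s=load("side0.npz")
def crop(f,x0,y0,x1,y1,k,n): cv2.imwrite(n,cv2.resize(f["img"][y0:y1,x0:x1],None,fx=k,fy=k,interpolation=cv2.INTER_CUBIC))
crop(t,320,165,420,250,8,"pics/jig_t.png")
crop(t,170,140,290,260,5,"pics/sp_t.png")
crop(s,180,160,420,290,3.3,"pics/s_z.png")
P=dep(t)
for u,v in [(193,180),(218,207),(203,239),(300,180),(395,205),(337,210)]: print(u,v,P[v,u].round(4))
E
```

```text
193 180 [0.5556 0.2297 0.0459]
218 207 [0.4855 0.1585 0.0734]
203 239 [0.4127 0.1969 0.0419]
300 180 [ 0.5709 -0.0287  0.0034]
395 205 [ 0.5047 -0.2613  0.0411]
337 210 [ 0.4848 -0.1208  0.0696]
```

View pics/jig_t.png

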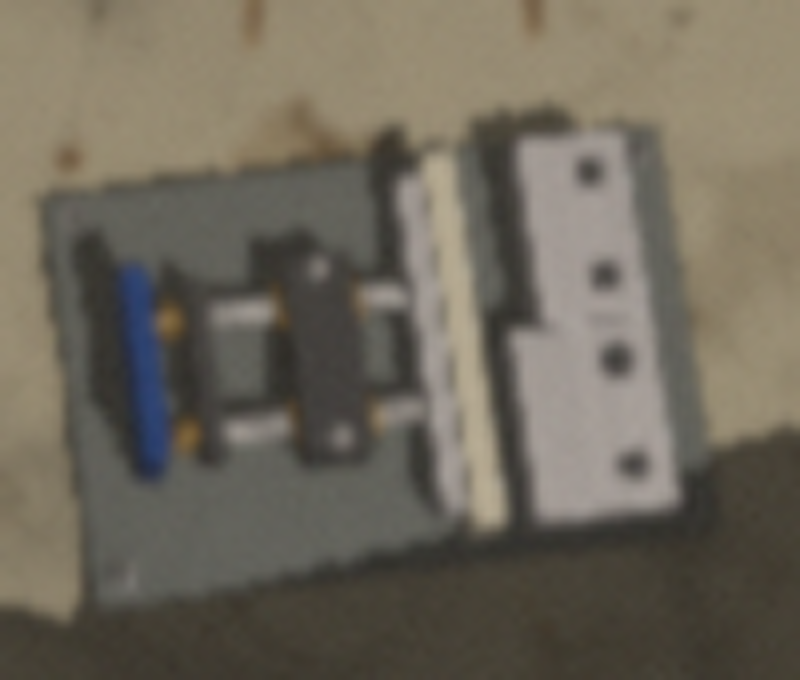

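View pics/sp_t.png

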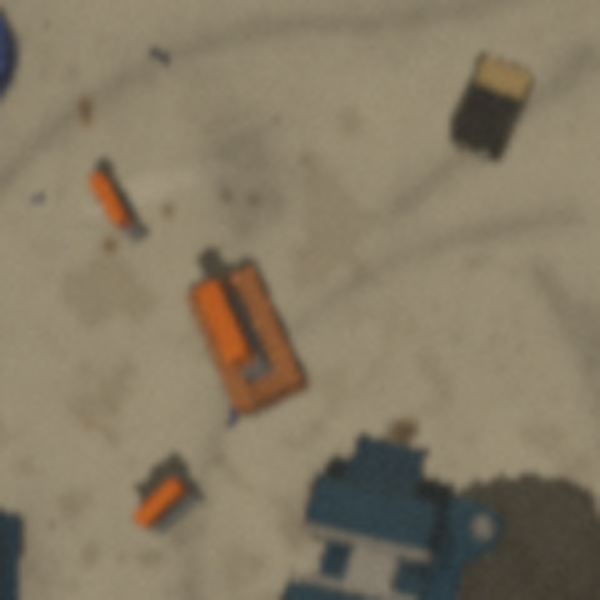

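View pics/s_z.png

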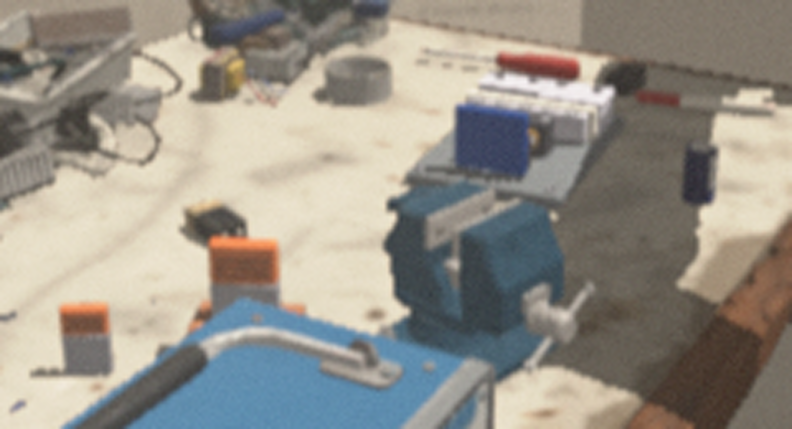

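```bash
python3 - <<'E'
from h import *
t=load("top0.npz"); im=t["img"]; hsv=cv2.cvtColor(im,cv2.COLOR_BGR2HSV)
P=dep(t)
def rep(name,m,z):
    n,l,st,c=cv2.connectedComponentsWithStats(m.astype(np.uint8))
    for i in range(1,n):
        if st[i,4]<15: continue
        cn,_=cv2.findContours((l==i).astype(np.uint8),cv2.RETR_EXTERNAL,cv2.CHAIN_APPROX_NONE)
        q=cn[0][:,0].astype(float); w=np.array([onz(t,u,v,z)[:2] for u,v in q])
        (cx,cy),(a,b),ang=cv2.minAreaRect((w*1000).astype(np.float32))
        box=cv2.boxPoints(((cx,cy),(a,b),ang))
        dz=P[...,2][l==i]
        print(name,st[i],"c",round(cx,1),round(cy,1),"size",round(a,1),round(b,1),"ang",round(ang,2),"z med",np.median(dz).round(4), "cent",onz(t,*c[i],z).round(4))
        print("   box",box.round(1).tolist())
H,S,V=[hsv[...,i] for i in range(3)]
u=np.arange(640)[None,:]; v=np.arange(400)[:,None]
reg=(u>320)&(u<420)&(v>165)&(v<260)
rep("blue",reg&(H>105)&(H<130)&(S>120),.067)
reg2=(u>170)&(u<245)&(v>160)&(v<260)
rep("orange",reg2&(H<14)&(S>200),.074)
rep("restz",reg2&(P[...,2]>.015)&(P[...,2]<.035),.024)
rep("rest+sp",reg2&(H<20)&(S>130),.024)
print(hsv[206,374],hsv[206,380],hsv[190,392],hsv[215,345],hsv[205,376:384].tolist(),im[205,368:390].tolist())
Z=(P[...,2]*1000).round(0)
np.set_printoptions(linewidth=250)
print(Z[180:240:6,322:412:3].astype(int))
E
```

```text
blue [335 199   6  24  66] c 484.2 -122.5 size 55.2 7.0 ang 7.86 z med 0.0672 cent [ 0.4846 -0.1221  0.067 ]
   box [[456.3999938964844, -122.80000305175781], [457.29998779296875, -129.6999969482422], [512.0999755859375, -122.19999694824219], [511.1000061035156, -115.19999694824219]]
orange [211 198   7  13  34] c 492.8 168.2 size 31.4 6.8 ang 23.51 z med 0.0737 cent [0.4924 0.1682 0.074 ]
   box [[477.1000061035156, 165.10000610351562], [479.79998779296875, 158.89999389648438], [508.6000061035156, 171.39999389648438], [505.8999938964844, 177.60000610351562]]
restz [192 176   6  11  17] c 557.9 233.8 size 27.7 7.7 ang 29.38 z med 0.0269 cent [0.5548 0.2304 0.024 ]
   box [[544.0, 230.3000030517578], [547.7000122070312, 223.6999969482422], [571.9000244140625, 237.3000030517578], [568.0999755859375, 243.89999389648438]]
restz [207 193  24  29 256] c 494.0 168.1 size 65.6 36.6 ang 26.55 z med 0.0232 cent [0.4909 0.1642 0.024 ]
   box [[456.5, 169.8000030517578], [472.79998779296875, 137.10000610351562], [531.5, 166.39999389648438], [515.0999755859375, 199.10000610351562]]
restz [200 236
[... 2070 characters left out ...]
14 12 40 39 40 15 10 32 41 42 40 43 12 10  0  2]
 [-4  2 10 15 13 67  8 15 12 13 13 45 41 44 15 13 24 37 46 13 10 20 46 43 39 41 36 12  1  0]
 [ 2 -2 12  9 10 69 37 38 34 28 32 36 43 41 43 11 10 38 40 43 12 11 41 41 44 42 41  8 -1  1]
 [ 1  1 14 13 13 70 14 10 41 14 11 11 42 40 40 11 13 41 41 41 10 43 41 45 43 37 41 10 11 -2]
 [ 0 -2 -1 11 11 63 68 13 42 31 30 33 38 41 40 36 30 33 44 45 15 42 44 44 44 40 42 12 16  1]
 [-1 -2 -3  9 15 43 62 11 23  5 14 11 25 25 17 10 13 12 38 38 13 28 41 44 40 45 42 41 12 -4]
 [-1 -1 -2 11 15 10 12 14 12 13 12 11 15  8 15 10 13 10 36 42 45 15 40 42 43 39 34  9 12 11]
 [-2 -2 -4  9 10  6 11 17 13 14 12 11  8 15 11 10 10 12 13 14 12  1 -2 -2  0  1 -3 -4 -2  2]]
```

```bash
python3 - <<'E'
from h import *
t=load("top0.npz"); g=cv2.cvtColor(t["img"],cv2.COLOR_BGR2GRAY).astype(float)
# subpixel gradient edges per row: tile front (bright->dark), blocks face (dark->bright)
def edge(v,u0,u1,sgn):
    d=sgn*np.gradient(g[v])[u0:u1]; i=d.argmax()
    w=np.clip(d[max(i-1,0):i+2],0,None); return u0+(w*np.arange(max(i-1,0),max(i-1,0)+len(w))).sum()/w.sum()
def fit(name,rows,lo,hi,sgn,z):
    p=np.array([onz(t,edge(v,lo(v),hi(v),sgn),v,z)[:2] for v in rows])*1000
    a,b=np.polyfit(p[:,0],p[:,1],1); r=p[:,1]-a*p[:,0]-b
    k=abs(r)<2*r.std()+.2; a,b=np.polyfit(p[k,0],p[k,1],1); r=p[k,1]-a*p[k,0]-b
    print(name,"yaw",np.degrees(np.arctan(a)).round(2),"y@x=500",round(a*500+b,2),"rms",r.std().round(2), "x range",p[:,0].min().round(1),p[:,0].max().round(1))
f=lambda v:377+ (v-187)*6/42
fit("tile front",range(187,230),lambda v:int(f(v)),lambda v:int(f(v))+6,-1,.042)
fit("thin face",range(184,204),lambda v:383,lambda v:391,1,.042)
fit("thick face",range(208,228),lambda v:381,lambda v:390,1,.042)
for name,u0,u1 in(("blk far",388,396),("tile far",374,376)):
  pass
# far/near edges in columns
def vedge(u,v0,v1,sgn):
    d=sgn*np.gradient(g[:,u])[v0:v1]; i=d.argmax(); j=np.arange(max(i-1,0),min(i+2,len(d))); w=np.clip(d[j],0,None); return v0+(w*j).sum()/w.sum()
for u in range(388,399,2): print("blk far",u,(onz(t,u,vedge(u,176,188,1),.042)*1000).round(1)[:2],"near",(onz(t,u+4,vedge(u+4,222,236,-1),.042)*1000).round(1)[:2])
for u in (374,375): print("tile far",(onz(t,u,vedge(u,176,190,1),.042)*1000).round(1)[:2])
for u in (380,381): print("tile near",(onz(t,u,vedge(u,225,238,-1),.042)*1000).round(1)[:2])
# side view
s=load("side0.npz")
for yaw in (26.3,):
  for x0,y0 in((493.5,168.3),):
    c,si=np.cos(np.radians(yaw)),np.sin(np.radians(yaw))
    for dx in(-20,20):
      for dy in(-6,6): print("proj",dx,dy,np.round(proj(s,[(x0+dx*c-dy*si)/1e3,(y0+dx*si+dy*c)/1e3,.074]),1))
cv2.imwrite("pics/s_sp.png",cv2.resize(s["img"][215:275,225:295],None,fx=10,fy=10,interpolation=cv2.INTER_NEAREST))
E
```

```text
tile front yaw 7.92 y@x=500 -224.81 rms 0.31 x range 445.8 548.1
thin face yaw 8.5 y@x=500 -243.07 rms 0.49 x range 509.1 555.9
thick face yaw 7.85 y@x=500 -233.01 rms 0.47 x range 450.7 496.7
blk far 388 [ 561.5 -244.6] near [ 444.2 -253.5]
blk far 390 [ 561.7 -249.5] near [ 446.  -258.3]
blk far 392 [ 549.1 -254.2] near [ 446.6 -263.1]
blk far 394 [ 548.9 -259.1] near [ 446.9 -267.8]
blk far 396 [ 562.9 -264. ] near [ 448.4 -272.6]
blk far 398 [ 551.7 -268.8] near [ 448.9 -277.4]
tile far [ 555.3 -210.6]
tile far [ 555.3 -213.1]
tile near [ 441.1 -224.9]
tile near [ 442.8 -227.3]
proj -20 -6 [265.2 230.7]
proj -20 6 [264.  233.4]
proj 20 -6 [245.1 230. ]
proj 20 6 [243.6 232.7]
```

View pics/s_sp.png

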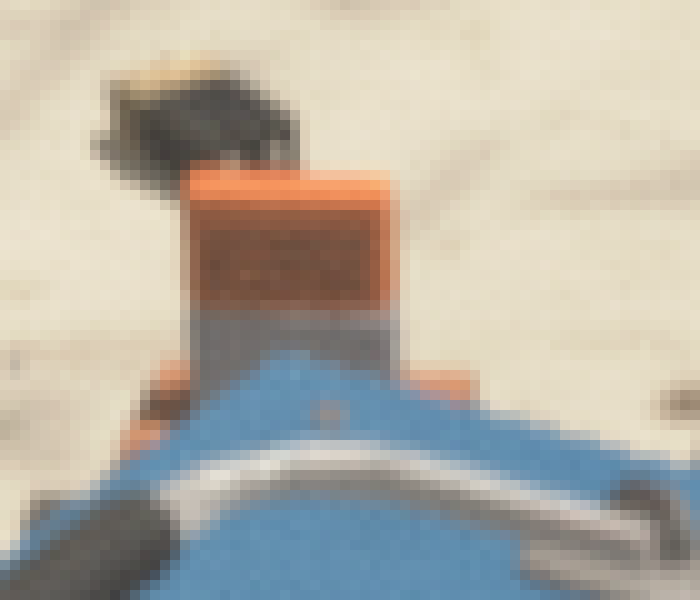

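```bash
python3 -m crank '[{"x":0.01,"y":0.014},{"x":0.03,"y":0.041},{"x":0.052,"y":0.072},{"x":0.074,"y":0.102},{"x":0.096,"y":0.132},{"x":0.118,"y":0.162},{"x":0.14,"y":0.193},{"x":0.162,"y":0.223}]'; python3 -m crank '[{"x":0.022,"y":0.031,"wz":1},{"x":0.044,"y":0.061,"wz":2},{"x":0.066,"y":0.092,"wz":3},{"x":0.088,"y":0.125,"wz":4},{"x":0.1,"y":0.16,"wz":5},{"x":0.108,"y":0.195,"wz":6},{"x":0.115,"y":0.23,"wz":7},{"x":0.117,"y":0.265,"wz":7}]'
```

```text
validation failed for argument at $[0]...
validation failed for argument at $[0]...
```

```bash
python3 -c "
from h import *
P=dep(load('top0.npz'))
for n,a,b,c,d in(('psu',.3,.46,.24,.5),('vise',.3,.46,.03,.15)):
  m=(P[...,0]>a)&(P[...,0]<b)&(P[...,1]>c)&(P[...,1]<d); print(n,P[...,2][m].max(),[ (P[...,i][m&(P[...,2]>.06)].min(),P[...,i][m&(P[...,2]>.06)].max()) for i in(0,1)])
"
```

```text
psu 0.1515629295959391 [(np.float64(0.3000011602444577), np.float64(0.4599884105367003)), (np.float64(0.2699450754754682), np.float64(0.49990525366913463))]
vise 0.09865131170801544 [(np.float64(0.3295441339610402), np.float64(0.44046420030331723)), (np.float64(0.05730814349279342), np.float64(0.1325192563010715))]
```

```bash
python3 -c "
from h import *
P=dep(load('top0.npz'))
for z in(.07,.1,.11):
  m=(P[...,0]>.3)&(P[...,0]<.6)&(P[...,1]>.2)&(P[...,1]<.34)&(P[...,2]>z)
  q=P[m]; d=np.hypot(q[:,0]-.44,q[:,1]-.25); i=d.argsort()[:3]; print(z,len(q),q[i].round(3).tolist())
"; python3 -m crank '[{"x":0.01,"y":0.014,"z":0,"wx":0,"wy":0,"wz":0,"hand":1},{"x":0.03,"y":0.041,"z":0,"wx":0,"wy":0,"wz":0,"hand":1},{"x":0.052,"y":0.072,"z":0,"wx":0,"wy":0,"wz":0,"hand":1},{"x":0.074,"y":0.102,"z":0,"wx":0,"wy":0,"wz":0,"hand":1},{"x":0.096,"y":0.132,"z":0,"wx":0,"wy":0,"wz":0,"hand":1},{"x":0.118,"y":0.162,"z":0,"wx":0,"wy":0,"wz":0,"hand":1},{"x":0.14,"y":0.193,"z":0,"wx":0,"wy":0,"wz":0,"hand":1},{"x":0.162,"y":0.223,"z":0,"wx":0,"wy":0,"wz":0,"hand":1}]'
```

```text
0.07 1728 [[0.407, 0.277, 0.081], [0.406, 0.276, 0.111], [0.406, 0.276, 0.091]]
0.1 1509 [[0.406, 0.276, 0.111], [0.406, 0.278, 0.11], [0.405, 0.277, 0.1]]
0.11 1261 [[0.406, 0.276, 0.111], [0.406, 0.278, 0.11], [0.406, 0.28, 0.113]]
t: 0.77
eef_pos: [0.3768, -0.3888, 0.2473]
ee_rot: [-180.0, 0.0, 19.2]
ft_force: [0.4, -0.5, 0.9]
width: 0.0869
```

```bash
python3 -m crank '[{"x":0.022,"y":0.031,"z":0,"wx":0,"wy":0,"wz":1,"hand":1},{"x":0.044,"y":0.061,"z":0,"wx":0,"wy":0,"wz":2,"hand":1},{"x":0.066,"y":0.092,"z":0,"wx":0,"wy":0,"wz":3,"hand":1},{"x":0.088,"y":0.125,"z":0,"wx":0,"wy":0,"wz":4,"hand":1},{"x":0.1,"y":0.16,"z":0,"wx":0,"wy":0,"wz":5,"hand":1},{"x":0.108,"y":0.195,"z":0,"wx":0,"wy":0,"wz":6,"hand":1},{"x":0.114,"y":0.23,"z":0,"wx":0,"wy":0,"wz":7,"hand":1},{"x":0.116,"y":0.265,"z":0,"wx":0,"wy":0,"wz":7,"hand":1}]'
python3 -m crank '[{"x":0,"y":0.035,"z":0,"wx":0,"wy":0,"wz":0,"hand":1},{"x":0,"y":0.07,"z":0,"wx":0,"wy":0,"wz":0,"hand":1},{"x":0,"y":0.105,"z":0,"wx":0,"wy":0,"wz":0,"hand":1},{"x":0,"y":0.14,"z":0,"wx":0,"wy":0,"wz":0,"hand":1},{"x":0,"y":0.175,"z":-0.01,"wx":0,"wy":0,"wz":0,"hand":1},{"x":0,"y":0.21,"z":-0.03,"wx":0,"wy":0,"wz":0,"hand":1},{"x":0,"y":0.245,"z":-0.05,"wx":0,"wy":0,"wz":0,"hand":1},{"x":0,"y":0.265,"z":-0.07,"wx":0,"wy":0,"wz":0,"hand":1}]'
```

```text
t: 1.43
eef_pos: [0.4925, -0.1237, 0.2472]
ee_rot: [-180.0, 0.0, 26.3]
ft_force: [0.8, 0.5, 0.2]
width: 0.0872
t: 2.1
eef_pos: [0.4914, 0.1435, 0.177]
ee_rot: [-179.9, -0.1, 26.4]
ft_force: [-0.5, 0.7, -0.2]
width: 0.0873
```

```bash
python3 -m crank '[{"x":0.001,"y":0.015,"z":-0.02,"wx":0,"wy":0,"wz":0,"hand":1},{"x":0.001,"y":0.0265,"z":-0.045,"wx":0,"wy":0,"wz":0,"hand":1},{"x":0.001,"y":0.0265,"z":-0.06,"wx":0,"wy":0,"wz":0,"hand":1},{"x":0.001,"y":0.0265,"z":-0.06,"wx":0,"wy":0,"wz":0,"hand":1}]'
python3 - <<'E'
from bench import arm,cams
import cv2,numpy as np
print(arm.get_state()["eef_pos"],arm.get_state()["ee_rot"])
f=cams.grab_frame("side"); cv2.imwrite("pics/s1.png",cv2.resize(f["img"][150:300,180:360],None,fx=4,fy=4,interpolation=cv2.INTER_CUBIC)); np.savez("s1.npz",**f)
E
```

```text
t: 2.43
eef_pos: [0.4907, 0.1659, 0.1141]
ee_rot: [-179.9, 0.3, 26.3]
ft_force: [-0.9, -0.3, -0.5]
width: 0.087
[0.49072624 0.16585261 0.11409989] [-179.89879793    0.32652362   26.34110818]
```

View pics/s1.png

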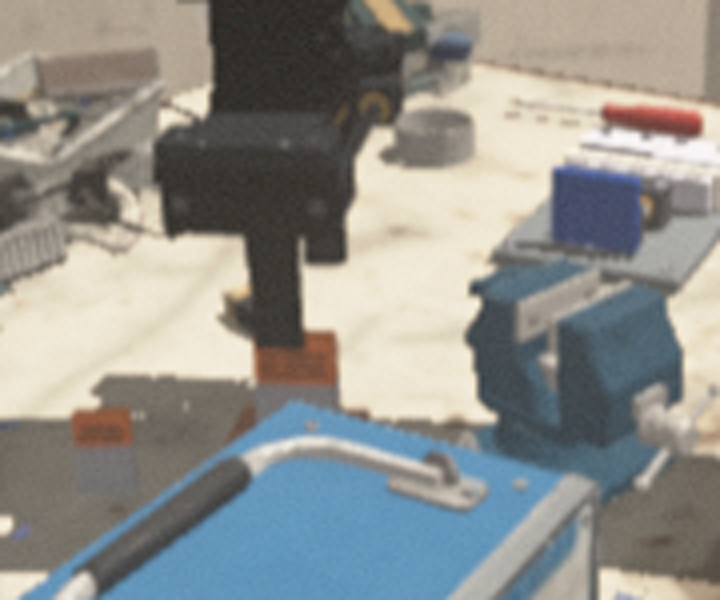

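```bash
python3 - <<'E'
from h import *
s=load("s1.npz"); c,si=np.cos(np.radians(26.3)),np.sin(np.radians(26.3))
x0,y0=.4907,.1659
for dx in(-.0095,.0095):
  for dy in(.0435,.0585): print(dx,dy,np.round(proj(s,[x0+dx*c-dy*si,y0+dx*si+dy*c,.0891]),1))
E
```

```text
-0.0095 0.0435 [256.  234.7]
-0.0095 0.0585 [254.2 238.4]
0.0095 0.0435 [245.7 234.3]
0.0095 0.0585 [243.7 238. ]
```

```bash
python3 -m crank '[{"x":0.001,"y":0.0025,"z":0,"wx":0,"wy":0,"wz":0,"hand":1},{"x":0.001,"y":0.0025,"z":-0.01,"wx":0,"wy":0,"wz":0,"hand":1},{"x":0.001,"y":0.0025,"z":-0.02,"wx":0,"wy":0,"wz":0,"hand":1},{"x":0.001,"y":0.0025,"z":-0.03,"wx":0,"wy":0,"wz":0,"hand":1},{"x":0.001,"y":0.0025,"z":-0.035,"wx":0,"wy":0,"wz":0,"hand":1},{"x":0.001,"y":0.0025,"z":-0.035,"wx":0,"wy":0,"wz":0,"hand":1},{"x":0.001,"y":0.0025,"z":-0.035,"wx":0,"wy":0,"wz":0,"hand":1}]'
python3 - <<'E'
from bench import arm,cams
import cv2,numpy as np
f=cams.grab_frame("side"); cv2.imwrite("pics/s2.png",cv2.resize(f["img"][150:300,180:360],None,fx=4,fy=4,interpolation=cv2.INTER_CUBIC)); np.savez("s2.npz",**f)
f=cams.grab_frame("top"); cv2.imwrite("pics/t2.png",cv2.resize(f["img"][140:280,150:330],None,fx=4,fy=4,interpolation=cv2.INTER_CUBIC))
print(arm.get_state()["eef_pos"],arm.get_state()["ee_rot"])
E
```

```text
t: 3.07
eef_pos: [0.4939, 0.1682, 0.0822]
ee_rot: [-180.0, 0.0, 26.2]
ft_force: [-0.3, -0.6, -0.1]
width: 0.0869
[0.49439146 0.16845165 0.08282523] [-1.79995546e+02 -2.58479753e-02  2.62363880e+01]
```

View pics/s2.png

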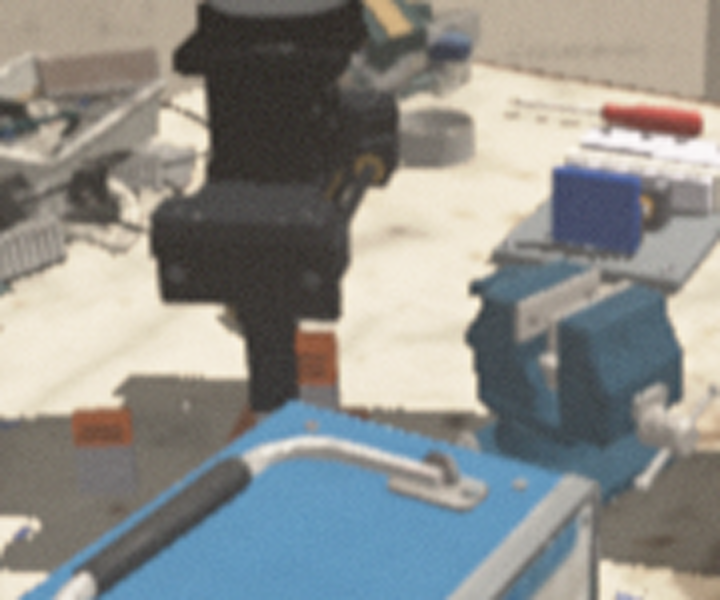

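View pics/t2.png

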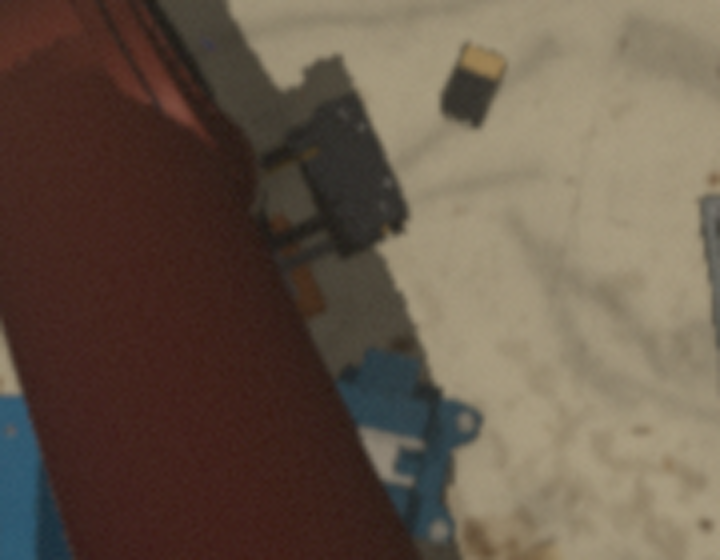

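```bash
python3 -m crank '[{"x":-0.0005,"y":0,"z":-0.006,"wx":0,"wy":0,"wz":0,"hand":1},{"x":-0.0005,"y":0,"z":-0.0115,"wx":0,"wy":0,"wz":0,"hand":1},{"x":-0.0005,"y":0,"z":-0.0115,"wx":0,"wy":0,"wz":0,"hand":0.6},{"x":-0.0005,"y":0,"z":-0.0115,"wx":0,"wy":0,"wz":0,"hand":0.4},{"x":-0.0005,"y":0,"z":-0.0115,"wx":0,"wy":0,"wz":0,"hand":0.3},{"x":-0.0005,"y":0,"z":-0.0115,"wx":0,"wy":0,"wz":0,"hand":0.22},{"x":-0.0005,"y":0,"z":-0.0115,"wx":0,"wy":0,"wz":0,"hand":0.22}]' 20
python3 -m crank '[{"x":0,"y":0,"z":0,"wx":0,"wy":0,"wz":0,"hand":0.18},{"x":0,"y":0,"z":0,"wx":0,"wy":0,"wz":0,"hand":0.1},{"x":0,"y":0,"z":0,"wx":0,"wy":0,"wz":0,"hand":0},{"x":0,"y":0,"z":0,"wx":0,"wy":0,"wz":0,"hand":0},{"x":0,"y":0,"z":0,"wx":0,"wy":0,"wz":0,"hand":0}]'
```

```text
t: 3.75
eef_pos: [0.4938, 0.1684, 0.0712]
ee_rot: [180.0, -0.0, 26.2]
ft_force: [-0.4, 0.4, 0.0]
width: 0.0616
t: 4.17
eef_pos: [0.4937, 0.1683, 0.0711]
ee_rot: [-180.0, -0.0, 26.2]
ft_force: [-0.7, -0.2, -0.2]
width: 0.0281
```

```bash
python3 -m crank '[{"x":0,"y":0,"z":0,"wx":0,"wy":0,"wz":0,"hand":0},{"x":0,"y":0,"z":0,"wx":0,"wy":0,"wz":0,"hand":0},{"x":0,"y":0,"z":0,"wx":0,"wy":0,"wz":0,"hand":0},{"x":0,"y":0,"z":0,"wx":0,"wy":0,"wz":0,"hand":0},{"x":0,"y":0,"z":0,"wx":0,"wy":0,"wz":0,"hand":0}]' 30
```

```text
t: 4.58
eef_pos: [0.4935, 0.1686, 0.071]
ee_rot: [-180.0, 0.0, 26.3]
ft_force: [-0.4, 1.7, -1.0]
width: 0.0119
```

```bash
python3 -m crank '[{"x":0,"y":0,"z":0.005,"wx":0,"wy":0,"wz":0,"hand":0},{"x":0,"y":0,"z":0.013,"wx":0,"wy":0,"wz":0,"hand":0},{"x":0,"y":0,"z":0.025,"wx":0,"wy":0,"wz":0,"hand":0},{"x":0,"y":0,"z":0.045,"wx":0,"wy":0,"wz":0,"hand":0},{"x":0,"y":0,"z":0.07,"wx":0,"wy":0,"wz":0,"hand":0},{"x":0,"y":0,"z":0.095,"wx":0,"wy":0,"wz":0,"hand":0},{"x":0,"y":0,"z":0.11,"wx":0,"wy":0,"wz":0,"hand":0},{"x":0,"y":0,"z":0.12,"wx":0,"wy":0,"wz":0,"hand":0}]'
python3 -m crank '[{"x":0.001,"y":-0.01,"z":0,"wx":0,"wy":0,"wz":-2,"hand":0},{"x":0.003,"y":-0.03,"z":0,"wx":0,"wy":0,"wz":-4.5,"hand":0},{"x":0.006,"y":-0.06,"z":0,"wx":0,"wy":0,"wz":-7,"hand":0},{"x":0.009,"y":-0.09,"z":0,"wx":0,"wy":0,"wz":-10,"hand":0},{"x":0.012,"y":-0.12,"z":0,"wx":0,"wy":0,"wz":-13,"hand":0},{"x":0.015,"y":-0.15,"z":0,"wx":0,"wy":0,"wz":-16,"hand":0},{"x":0.018,"y":-0.18,"z":0,"wx":0,"wy":0,"wz":-18.4,"hand":0},{"x":0.021,"y":-0.21,"z":0,"wx":0,"wy":0,"wz":-18.4,"hand":0}]'
python3 -m crank '[{"x":0.003,"y":-0.03,"z":0,"wx":0,"wy":0,"wz":0,"hand":0},{"x":0.006,"y":-0.06,"z":0,"wx":0,"wy":0,"wz":0,"hand":0},{"x":0.009,"y":-0.09,"z":0,"wx":0,"wy":0,"wz":0,"hand":0},{"x":0.012,"y":-0.12,"z":-0.01,"wx":0,"wy":0,"wz":0,"hand":0},{"x":0.015,"y":-0.15,"z":-0.02,"wx":0,"wy":0,"wz":0,"hand":0},{"x":0.015,"y":-0.175,"z":-0.03,"wx":0,"wy":0,"wz":0,"hand":0},{"x":0.015,"y":-0.188,"z":-0.04,"wx":0,"wy":0,"wz":0,"hand":0},{"x":0.015,"y":-0.188,"z":-0.04,"wx":0,"wy":0,"wz":0,"hand":0}]'
python3 - <<'E'
from bench import arm,cams
import cv2,numpy as np
for n in("side","top"):
    f=cams.grab_frame(n); np.savez(f"{n}3.npz",**f); cv2.imwrite(f"pics/{n}3.png",f["img"])
s=arm.get_state();print(s["eef_pos"],s["ee_rot"],s["ft_force"],s["width"],s["t"],s["qpos"])
E
```

```text
t: 5.25
eef_pos: [0.4947, 0.1686, 0.1945]
ee_rot: [179.9, -0.2, 26.2]
ft_force: [0.2, 0.4, -1.2]
width: 0.0117
t: 5.92
eef_pos: [0.5132, -0.0456, 0.1896]
ee_rot: [180.0, 0.1, 7.4]
ft_force: [0.8, 0.4, -0.7]
width: 0.0116
t: 6.58
eef_pos: [0.5262, -0.2343, 0.1473]
ee_rot: [-179.9, 0.3, 7.4]
ft_force: [-0.7, -0.0, -1.0]
width: 0.0118
[ 0.52843069 -0.22968671  0.14971751] [-1.79894332e+02  1.23145093e-01  7.71328622e+00] [ 0.14055769  0.66532859 -0.97765423] 0.01162770944011267 6.6833 [ 35.0268147   16.01988269 -18.68659905 100.43036052   5.56711092
  64.61582075 -67.67511979]
```

View pics/side3.png

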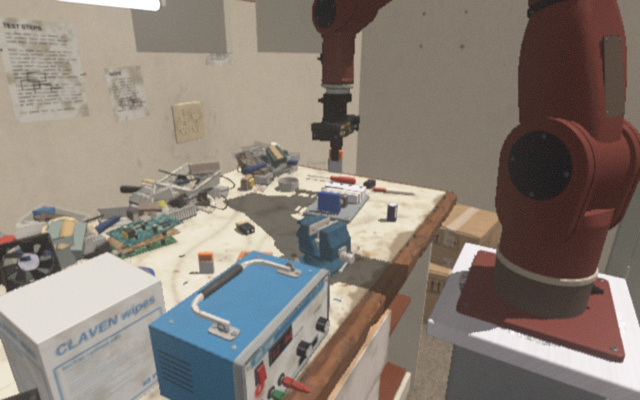

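View pics/top3.png

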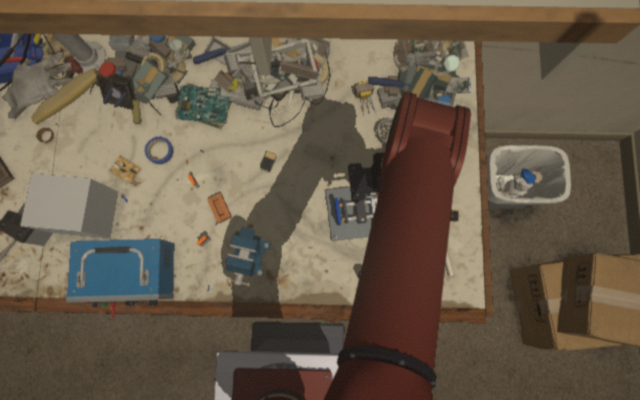

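```bash
python3 -m crank '[{"x":0.001,"y":0,"z":-0.01,"wx":0,"wy":0,"wz":0.1,"hand":0},{"x":0.001,"y":0,"z":-0.022,"wx":0,"wy":0,"wz":0.1,"hand":0},{"x":0.001,"y":0,"z":-0.032,"wx":0,"wy":0,"wz":0.1,"hand":0},{"x":0.001,"y":0,"z":-0.038,"wx":0,"wy":0,"wz":0.1,"hand":0},{"x":0.001,"y":0,"z":-0.038,"wx":0,"wy":0,"wz":0.1,"hand":0},{"x":0.001,"y":0,"z":-0.038,"wx":0,"wy":0,"wz":0.1,"hand":0}]'
python3 - <<'E'
from bench import arm,cams
import cv2,numpy as np
from h import *
f=cams.grab_frame("side"); np.savez("s4.npz",**f); cv2.imwrite("pics/s4.png",cv2.resize(f["img"][120:225,290:410],None,fx=6,fy=6,interpolation=cv2.INTER_CUBIC))
s=arm.get_state();print(s["eef_pos"],s["ee_rot"],s["ft_force"],s["width"],s["t"])
c,si=np.cos(np.radians(7.9)),np.sin(np.radians(7.9))
def J(x,y,z): return proj(f,[(499+x*c-y*si)/1e3,(-224.5+x*si+y*c)/1e3,z/1e3])
def z6(p): return [round((p[0]-290)*6),round((p[1]-120)*6)]
for n,p in dict(plateTL=(30,107,67),plateTR=(-30,107,67),plateBR=(-30,107,15),plateBL=(30,107,15),tileNear=(-58,0,42),tileFar=(58,0,42),baseNL=(65,125,12),baseNR=(-65,125,12)).items(): print(n,z6(J(*p)))
x,y,z=s["eef_pos"]*1000
for dx in(-20,20):
  for dy in (-6,6):
    for h in(3,-63): print(dx,dy,h,z6(proj(f,[(x+dx*c-dy*si)/1e3,(y+dx*si+dy*c)/1e3,(z+h)/1e3])))
E
```

```text
t: 7.18
eef_pos: [0.5305, -0.2292, 0.1125]
ee_rot: [-180.0, 0.0, 8.0]
ft_force: [-0.3, -0.0, -0.6]
width: 0.0121
[ 0.53081139 -0.22949209  0.11312649] [-1.79995591e+02 -3.10675608e-03  7.95429102e+00] [ 0.96872369  0.52706344 -0.16686387] 0.01135436886738451 7.2333
plateTL [169, 425]
plateTR [301, 444]
plateBR [298, 558]
plateBL [168, 537]
tileNear [434, 429]
tileFar [199, 396]
baseNL [78, 545]
baseNR [363, 593]
-20 -6 3 [307, 249]
-20 -6 -63 [304, 383]
-20 6 3 [299, 255]
-20 6 -63 [295, 390]
20 -6 3 [227, 239]
20 -6 -63 [225, 372]
20 6 3 [218, 246]
20 6 -63 [216, 379]
```

View pics/s4.png

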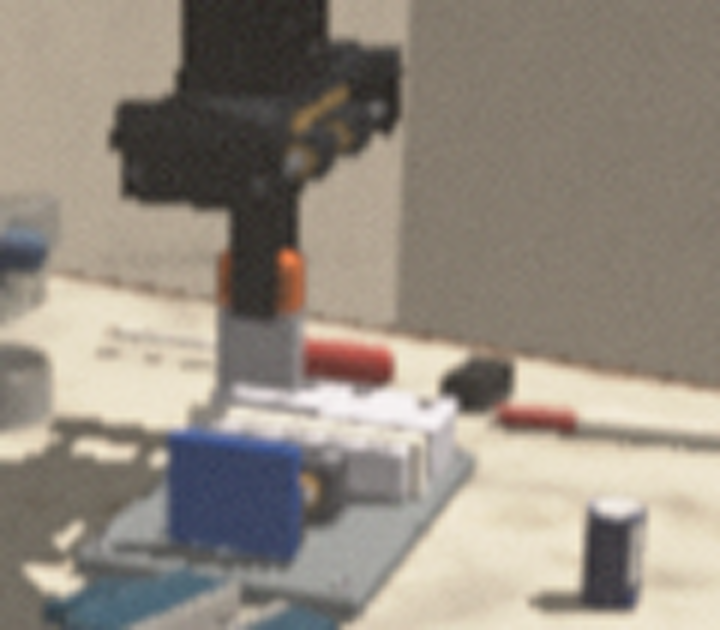

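```bash
python3 -m crank '[{"x":-0.0005,"y":0,"z":-0.004,"wx":0,"wy":0,"wz":0,"hand":0},{"x":-0.0005,"y":0,"z":-0.008,"wx":0,"wy":0,"wz":0,"hand":0},{"x":-0.0005,"y":0,"z":-0.012,"wx":0,"wy":0,"wz":0,"hand":0},{"x":-0.0005,"y":0,"z":-0.015,"wx":0,"wy":0,"wz":0,"hand":0},{"x":-0.0005,"y":0,"z":-0.018,"wx":0,"wy":0,"wz":0,"hand":0},{"x":-0.0005,"y":0,"z":-0.018,"wx":0,"wy":0,"wz":0,"hand":0}]'
```

```text
t: 7.73
eef_pos: [0.5298, -0.2295, 0.0942]
ee_rot: [-180.0, 0.1, 7.9]
ft_force: [-0.3, 1.1, -1.5]
width: 0.0119
```

```bash
python3 -m crank '[{"x":0,"y":0,"z":-0.004,"wx":0,"wy":0,"wz":0,"hand":0},{"x":0,"y":0,"z":-0.008,"wx":0,"wy":0,"wz":0,"hand":0},{"x":0,"y":0,"z":-0.011,"wx":0,"wy":0,"wz":0,"hand":0},{"x":0,"y":0,"z":-0.014,"wx":0,"wy":0,"wz":0,"hand":0},{"x":0,"y":0,"z":-0.016,"wx":0,"wy":0,"wz":0,"hand":0},{"x":0,"y":0,"z":-0.016,"wx":0,"wy":0,"wz":0,"hand":0}]'
python3 -m crank '[{"x":0,"y":0,"z":-0.001,"wx":0,"wy":0,"wz":0,"hand":0},{"x":0,"y":0,"z":-0.002,"wx":0,"wy":0,"wz":0,"hand":0},{"x":0,"y":0,"z":-0.002,"wx":0,"wy":0,"wz":0,"hand":0}]'
```

```text
t: 8.23
eef_pos: [0.5299, -0.2296, 0.0785]
ee_rot: [-180.0, 0.0, 7.9]
ft_force: [0.3, -0.2, -2.8]
width: 0.0118
t: 8.48
eef_pos: [0.5302, -0.2297, 0.077]
ee_rot: [-180.0, 0.0, 7.9]
ft_force: [-0.0, 0.1, -0.3]
width: 0.0117
```

```bash
python3 -m crank '[{"x":0,"y":0,"z":-0.001,"wx":0,"wy":0,"wz":0,"hand":0},{"x":0,"y":0,"z":-0.0015,"wx":0,"wy":0,"wz":0,"hand":0},{"x":0,"y":0,"z":-0.0015,"wx":0,"wy":0,"wz":0,"hand":0}]'
python3 -m crank '[{"x":0,"y":0,"z":-0.0007,"wx":0,"wy":0,"wz":0,"hand":0},{"x":0,"y":0,"z":-0.0015,"wx":0,"wy":0,"wz":0,"hand":0},{"x":0,"y":0,"z":-0.0015,"wx":0,"wy":0,"wz":0,"hand":0}]'
```

```text
t: 8.73
eef_pos: [0.5301, -0.2297, 0.0755]
ee_rot: [-180.0, 0.0, 7.9]
ft_force: [-0.3, 0.3, -1.2]
width: 0.012
t: 8.98
eef_pos: [0.5303, -0.2297, 0.0749]
ee_rot: [180.0, -0.0, 7.9]
ft_force: [-2.2, 0.9, 6.9]
width: 0.0119
```

```bash
python3 -m crank '[{"x":0,"y":0,"z":0.0008,"wx":0,"wy":0,"wz":0,"hand":0},{"x":0,"y":0,"z":0.0008,"wx":0,"wy":0,"wz":0,"hand":0.2},{"x":0,"y":0,"z":0.0008,"wx":0,"wy":0,"wz":0,"hand":0.35},{"x":0,"y":0,"z":0.0008,"wx":0,"wy":0,"wz":0,"hand":0.5},{"x":0,"y":0,"z":0.0008,"wx":0,"wy":0,"wz":0,"hand":0.5},{"x":0,"y":0,"z":0.0008,"wx":0,"wy":0,"wz":0,"hand":0.5},{"x":0,"y":0,"z":0.0008,"wx":0,"wy":0,"wz":0,"hand":0.5},{"x":0,"y":0,"z":0.0008,"wx":0,"wy":0,"wz":0,"hand":0.5}]'
python3 -m crank '[{"x":0,"y":0,"z":0,"wx":0,"wy":0,"wz":0,"hand":0.5},{"x":0,"y":0,"z":0.0,"wx":0,"wy":0,"wz":0,"hand":0.5}]'
```

```text
t: 9.65
eef_pos: [0.5302, -0.2297, 0.0748]
ee_rot: [-180.0, 0.0, 7.9]
ft_force: [0.7, 0.2, -0.4]
width: 0.042
t: 9.82
eef_pos: [0.5302, -0.2297, 0.0748]
ee_rot: [-180.0, 0.0, 7.9]
ft_force: [-0.7, 0.1, -0.8]
width: 0.0433
```

Released. Rise straight up.

```bash
python3 -m crank '[{"x":0,"y":0,"z":0.01,"wx":0,"wy":0,"wz":0,"hand":0.5},{"x":0,"y":0,"z":0.025,"wx":0,"wy":0,"wz":0,"hand":0.5},{"x":0,"y":0,"z":0.045,"wx":0,"wy":0,"wz":0,"hand":0.5},{"x":0,"y":0,"z":0.07,"wx":0,"wy":0,"wz":0,"hand":0.5},{"x":0,"y":0,"z":0.095,"wx":0,"wy":0,"wz":0,"hand":0.5},{"x":0,"y":0,"z":0.115,"wx":0,"wy":0,"wz":0,"hand":0.5},{"x":0,"y":0,"z":0.12,"wx":0,"wy":0,"wz":0,"hand":0.5}]'
python3 - <<'E'
from bench import arm,cams
import cv2,numpy as np
from h import *
f=cams.grab_frame("side"); np.savez("s5.npz",**f); cv2.imwrite("pics/s5.png",cv2.resize(f["img"][120:225,290:410],None,fx=6,fy=6,interpolation=cv2.INTER_CUBIC))
s=arm.get_state();print(s["eef_pos"],s["qpos"])
E
```

```text
t: 10.4
eef_pos: [0.5318, -0.2301, 0.1995]
ee_rot: [179.8, -0.3, 7.9]
ft_force: [-0.1, 0.2, 0.4]
width: 0.0435
[ 0.53158925 -0.23008342  0.19862038] [ 35.22849913  13.6958206  -18.89131641  97.22407202   4.73170673
  69.56060796 -66.85474181]
```

View pics/s5.png

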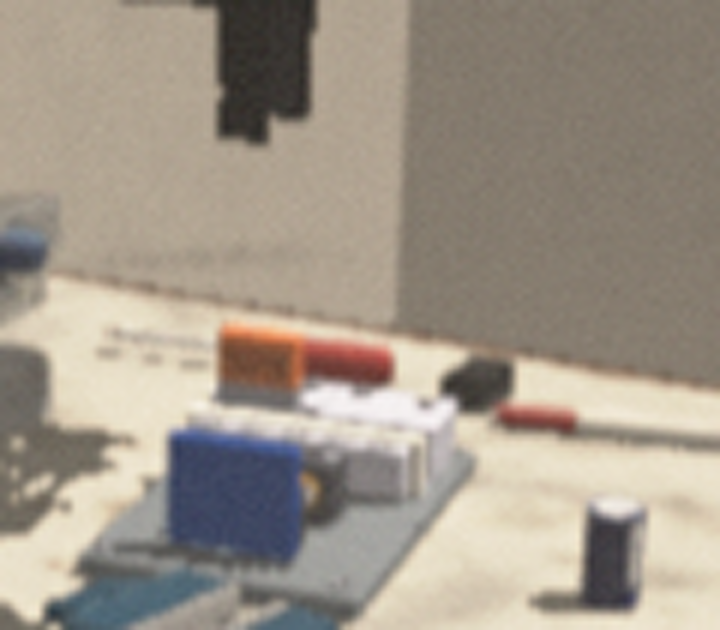

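```bash
python3 -m crank '[{"x":-0.003,"y":0.01,"z":0,"wx":0,"wy":0,"wz":3,"hand":0},{"x":-0.008,"y":0.025,"z":0,"wx":0,"wy":0,"wz":9,"hand":0},{"x":-0.014,"y":0.04,"z":0,"wx":0,"wy":0,"wz":15,"hand":0},{"x":-0.02,"y":0.055,"z":0,"wx":0,"wy":0,"wz":21,"hand":0},{"x":-0.026,"y":0.07,"z":0,"wx":0,"wy":0,"wz":27,"hand":0},{"x":-0.032,"y":0.085,"z":0,"wx":0,"wy":0,"wz":33,"hand":0},{"x":-0.038,"y":0.1,"z":0,"wx":0,"wy":0,"wz":39,"hand":0},{"x":-0.044,"y":0.115,"z":0,"wx":0,"wy":0,"wz":45,"hand":0}]'
python3 -m crank '[{"x":-0.002,"y":0.01,"z":0,"wx":0,"wy":0,"wz":6,"hand":0},{"x":-0.004,"y":0.018,"z":0,"wx":0,"wy":0,"wz":12,"hand":0},{"x":-0.006,"y":0.025,"z":0,"wx":0,"wy":0,"wz":18,"hand":0},{"x":-0.006,"y":0.025,"z":0,"wx":0,"wy":0,"wz":24,"hand":0},{"x":-0.006,"y":0.025,"z":0,"wx":0,"wy":0,"wz":30,"hand":0},{"x":-0.006,"y":0.025,"z":0,"wx":0,"wy":0,"wz":36,"hand":0},{"x":-0.006,"y":0.025,"z":0,"wx":0,"wy":0,"wz":42,"hand":0},{"x":-0.006,"y":0.025,"z":0,"wx":0,"wy":0,"wz":45,"hand":0}]'
python3 -m crank '[{"x":0,"y":0,"z":0,"wx":0,"wy":0,"wz":0,"hand":0},{"x":0,"y":0,"z":0,"wx":0,"wy":0,"wz":0,"hand":0},{"x":0,"y":0,"z":0,"wx":0,"wy":0,"wz":0,"hand":0}]'
```

```text
t: 11.12
eef_pos: [0.4852, -0.1139, 0.1939]
ee_rot: [-179.9, 0.0, 53.2]
ft_force: [0.6, -0.0, -0.7]
width: 0.0027
t: 11.78
eef_pos: [0.4796, -0.0896, 0.194]
ee_rot: [-179.9, -0.0, 98.3]
ft_force: [0.7, 0.2, -1.1]
width: 0.0006
t: 12.03
eef_pos: [0.4799, -0.0896, 0.1945]
ee_rot: [-180.0, -0.0, 97.8]
ft_force: [-0.9, -0.2, -0.0]
width: 0.0003
```

Down 137 mm to TCP z ≈ 0.058.

```bash
python3 -m crank '[{"x":0,"y":0,"z":-0.015,"wx":0,"wy":0,"wz":0,"hand":0},{"x":0,"y":0,"z":-0.04,"wx":0,"wy":0,"wz":0,"hand":0},{"x":0,"y":0,"z":-0.07,"wx":0,"wy":0,"wz":0,"hand":0},{"x":0,"y":0,"z":-0.1,"wx":0,"wy":0,"wz":0,"hand":0},{"x":0,"y":0,"z":-0.12,"wx":0,"wy":0,"wz":0,"hand":0},{"x":0,"y":0,"z":-0.132,"wx":0,"wy":0,"wz":0,"hand":0},{"x":0,"y":0,"z":-0.137,"wx":0,"wy":0,"wz":0,"hand":0},{"x":0,"y":0,"z":-0.137,"wx":0,"wy":0,"wz":0,"hand":0}]'
python3 - <<'E'
from bench import arm,cams
import cv2,numpy as np
for n,a in(("side",(120,225,290,410)),("top",(160,260,300,440))):
    f=cams.grab_frame(n); cv2.imwrite(f"pics/{n}6.png",cv2.resize(f["img"][a[0]:a[1],a[2]:a[3]],None,fx=5,fy=5,interpolation=cv2.INTER_CUBIC)); np.savez(f"{n}6.npz",**f)
s=arm.get_state();print(s["eef_pos"],s["ft_force"])
E
```

```text
t: 12.7
eef_pos: [0.4798, -0.0895, 0.0573]
ee_rot: [-179.9, -0.0, 97.9]
ft_force: [0.4, 0.3, -0.1]
width: 0.0006
[ 0.48097003 -0.08972899  0.05886917] [-0.85463781 -0.09664061  0.00601641]
```

View pics/side6.png

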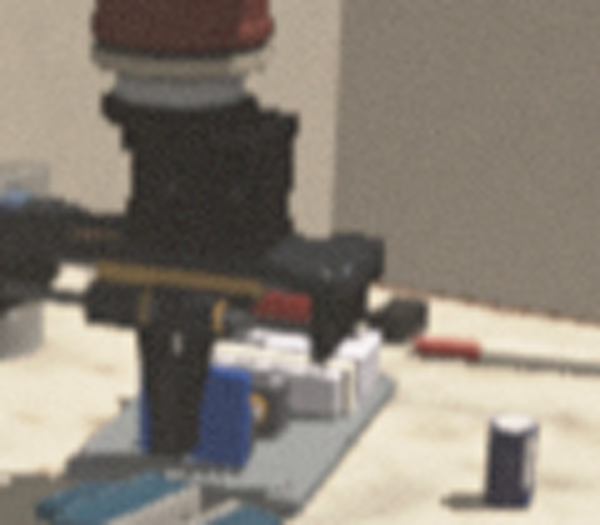

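View pics/top6.png

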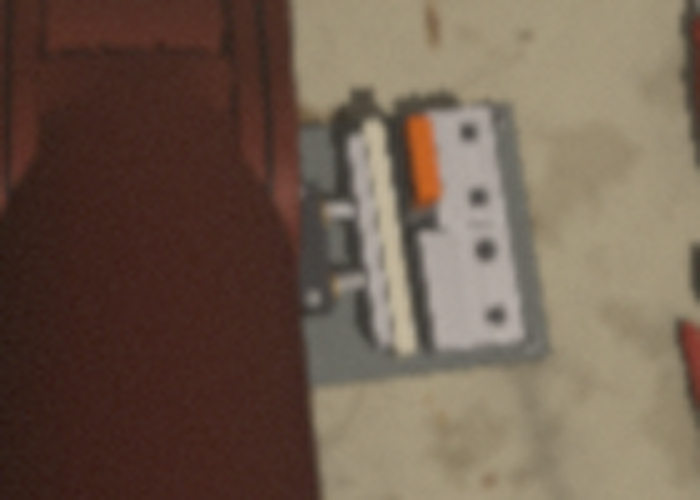

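```bash
python3 -m crank '[{"x":0.0003,"y":-0.002,"z":0,"wx":0,"wy":0,"wz":0,"hand":0},{"x":0.0007,"y":-0.005,"z":0,"wx":0,"wy":0,"wz":0,"hand":0},{"x":0.0011,"y":-0.008,"z":0,"wx":0,"wy":0,"wz":0,"hand":0},{"x":0.0014,"y":-0.01,"z":0,"wx":0,"wy":0,"wz":0,"hand":0},{"x":0.0015,"y":-0.011,"z":0,"wx":0,"wy":0,"wz":0,"hand":0},{"x":0.0017,"y":-0.012,"z":0,"wx":0,"wy":0,"wz":0,"hand":0}]'
python3 -m crank '[{"x":0.0001,"y":-0.0007,"z":0,"wx":0,"wy":0,"wz":0,"hand":0},{"x":0.0002,"y":-0.0014,"z":0,"wx":0,"wy":0,"wz":0,"hand":0},{"x":0.0003,"y":-0.002,"z":0,"wx":0,"wy":0,"wz":0,"hand":0}]'
python3 -m crank '[{"x":0.0001,"y":-0.0007,"z":0,"wx":0,"wy":0,"wz":0,"hand":0},{"x":0.0002,"y":-0.0014,"z":0,"wx":0,"wy":0,"wz":0,"hand":0},{"x":0.0003,"y":-0.002,"z":0,"wx":0,"wy":0,"wz":0,"hand":0}]'
python3 -m crank '[{"x":0.0001,"y":-0.0007,"z":0,"wx":0,"wy":0,"wz":0,"hand":0},{"x":0.0002,"y":-0.0014,"z":0,"wx":0,"wy":0,"wz":0,"hand":0},{"x":0.0003,"y":-0.002,"z":0,"wx":0,"wy":0,"wz":0,"hand":0}]'
```

```text
t: 13.3
eef_pos: [0.4819, -0.102, 0.058]
ee_rot: [180.0, 0.0, 97.9]
ft_force: [0.2, -0.2, -0.2]
width: 0.0006
t: 13.55
eef_pos: [0.4821, -0.1037, 0.0578]
ee_rot: [-180.0, -0.0, 97.9]
ft_force: [0.2, 0.5, 0.0]
width: 0.0003
t: 13.8
eef_pos: [0.4824, -0.1057, 0.0578]
ee_rot: [-180.0, -0.0, 97.9]
ft_force: [0.7, 0.5, -0.4]
width: 0.0001
t: 14.05
eef_pos: [0.4827, -0.1074, 0.0578]
ee_rot: [-180.0, -0.0, 98.0]
ft_force: [-0.7, 2.3, 1.1]
width: 0.0004
```

```bash
for i in 1 2 3; do python3 -m crank '[{"x":0.0001,"y":-0.0007,"z":0,"wx":0,"wy":0,"wz":0,"hand":0},{"x":0.0002,"y":-0.0014,"z":0,"wx":0,"wy":0,"wz":0,"hand":0},{"x":0.0003,"y":-0.002,"z":0,"wx":0,"wy":0,"wz":0,"hand":0},{"x":0.0003,"y":-0.002,"z":0,"wx":0,"wy":0,"wz":0,"hand":0}]' | egrep 'eef|force'; done
```

```text
eef_pos: [0.4831, -0.1097, 0.0578]
ft_force: [0.7, 1.1, 1.0]
eef_pos: [0.4834, -0.1118, 0.0578]
ft_force: [-0.0, 2.3, 0.6]
eef_pos: [0.4836, -0.1137, 0.0578]
ft_force: [-0.9, 3.1, 1.1]
```

```bash
python3 -m crank '[{"x":0.0001,"y":-0.0007,"z":0,"wx":0,"wy":0,"wz":0,"hand":0},{"x":0.0002,"y":-0.0014,"z":0,"wx":0,"wy":0,"wz":0,"hand":0},{"x":0.0003,"y":-0.002,"z":0,"wx":0,"wy":0,"wz":0,"hand":0},{"x":0.0003,"y":-0.002,"z":0,"wx":0,"wy":0,"wz":0,"hand":0}]' | egrep 'eef|force'
python3 -m crank '[{"x":0.0001,"y":-0.0007,"z":0,"wx":0,"wy":0,"wz":0,"hand":0},{"x":0.0002,"y":-0.0014,"z":0,"wx":0,"wy":0,"wz":0,"hand":0},{"x":0.0003,"y":-0.002,"z":0,"wx":0,"wy":0,"wz":0,"hand":0},{"x":0.0003,"y":-0.002,"z":0,"wx":0,"wy":0,"wz":0,"hand":0}]' | egrep 'eef|force'
python3 - <<'E'
from bench import arm,cams
import cv2,numpy as np
f=cams.grab_frame("top"); cv2.imwrite("pics/t7.png",cv2.resize(f["img"][165:245,350:430],None,fx=7,fy=7,interpolation=cv2.INTER_CUBIC)); np.savez("t7.npz",**f)
E
```

```text
eef_pos: [0.4839, -0.1155, 0.0578]
ft_force: [-1.6, 5.9, 2.0]
eef_pos: [0.4841, -0.1168, 0.0578]
ft_force: [-3.0, 6.8, 3.8]
```

View pics/t7.png

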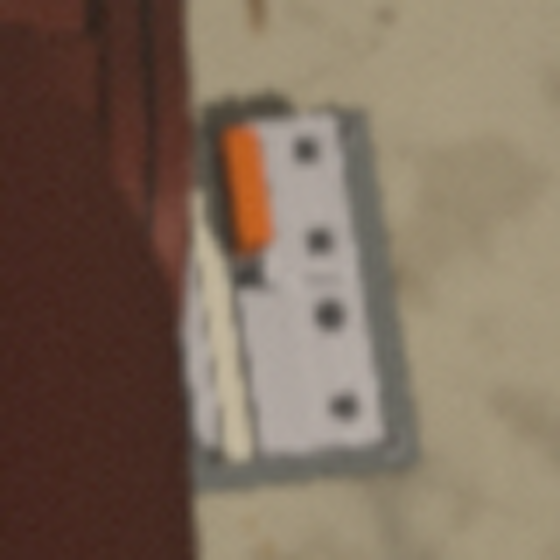

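```bash
for i in 1 2; do python3 -m crank '[{"x":0.0001,"y":-0.0007,"z":0,"wx":0,"wy":0,"wz":0,"hand":0},{"x":0.0002,"y":-0.0014,"z":0,"wx":0,"wy":0,"wz":0,"hand":0},{"x":0.0003,"y":-0.002,"z":0,"wx":0,"wy":0,"wz":0,"hand":0},{"x":0.0003,"y":-0.002,"z":0,"wx":0,"wy":0,"wz":0,"hand":0},{"x":0.0003,"y":-0.002,"z":0,"wx":0,"wy":0,"wz":0,"hand":0}]' | egrep 'eef|force'; done
```

```text
eef_pos: [0.4843, -0.118, 0.0578]
ft_force: [-3.2, 8.8, 4.8]
eef_pos: [0.4845, -0.1193, 0.0578]
ft_force: [-4.7, 12.4, 6.1]
```

```bash
python3 -m crank '[{"x":0.0001,"y":-0.0007,"z":0,"wx":0,"wy":0,"wz":0,"hand":0},{"x":0.0002,"y":-0.0014,"z":0,"wx":0,"wy":0,"wz":0,"hand":0},{"x":0.0003,"y":-0.002,"z":0,"wx":0,"wy":0,"wz":0,"hand":0},{"x":0.0003,"y":-0.002,"z":0,"wx":0,"wy":0,"wz":0,"hand":0},{"x":0.0003,"y":-0.002,"z":0,"wx":0,"wy":0,"wz":0,"hand":0},{"x":0.0003,"y":-0.002,"z":0,"wx":0,"wy":0,"wz":0,"hand":0},{"x":0.0003,"y":-0.002,"z":0,"wx":0,"wy":0,"wz":0,"hand":0},{"x":0.0003,"y":-0.002,"z":0,"wx":0,"wy":0,"wz":0,"hand":0}]'
python3 - <<'E'
from bench import arm,cams
import cv2,numpy as np
from h import *
for n,a in(("side",(120,225,290,410)),("top",(165,265,350,450))):
    f=cams.grab_frame(n); cv2.imwrite(f"pics/{n}8.png",cv2.resize(f["img"][a[0]:a[1],a[2]:a[3]],None,fx=6,fy=6,interpolation=cv2.INTER_CUBIC))
s=arm.get_state();print(s["t"],s["eef_pos"],s["ft_force"])
t=f; hsv=cv2.cvtColor(f["img"],cv2.COLOR_BGR2HSV); H,S,V=[hsv[...,i] for i in range(3)]
v,u=np.mgrid[:400,:640]
m=((H<14)&(S>170)&(u>370)&(u<400)&(v>170)&(v<210)).astype(np.uint8)
cn,_=cv2.findContours(m,0,cv2.CHAIN_APPROX_NONE); q=max(cn,key=len)[:,0]
w=np.array([onz(t,a,b,.078)[:2] for a,b in q])*1000
print(cv2.minAreaRect(w.astype(np.float32)))
g=cv2.cvtColor(f["img"],cv2.COLOR_BGR2GRAY).astype(float)
p=[]
for r in range(208,228):
    d=-np.gradient(g[r])[380:388]; i=d.argmax(); j=np.arange(max(i-1,0),min(i+2,8)); ww=np.clip(d[j],0,None); p.append(onz(t,380+(ww*j).sum()/ww.sum(),r,.042)[:2]*1000)
p=np.array(p); a,b=np.polyfit(p[:,0],p[:,1],1); print("tile yaw",np.degrees(np.arctan(a)),"y@500",a*500+b,"sd",(p[:,1]-a*p[:,0]-b).std())
E
```

```text
t: 17.27
eef_pos: [0.4847, -0.1207, 0.0578]
ee_rot: [-179.9, -0.2, 98.1]
ft_force: [-5.0, 14.4, 8.0]
width: 0.0004
17.3667 [ 0.48467414 -0.12063861  0.05778615] [-4.90983551 15.58669896  6.95394846]
((529.8036499023438, -231.15794372558594), (40.82655334472656, 10.949182510375977), 7.792905807495117)
tile yaw 8.033727651066547 y@500 -229.57272240273642 sd 0.1587997298354214
```

View pics/top8.png

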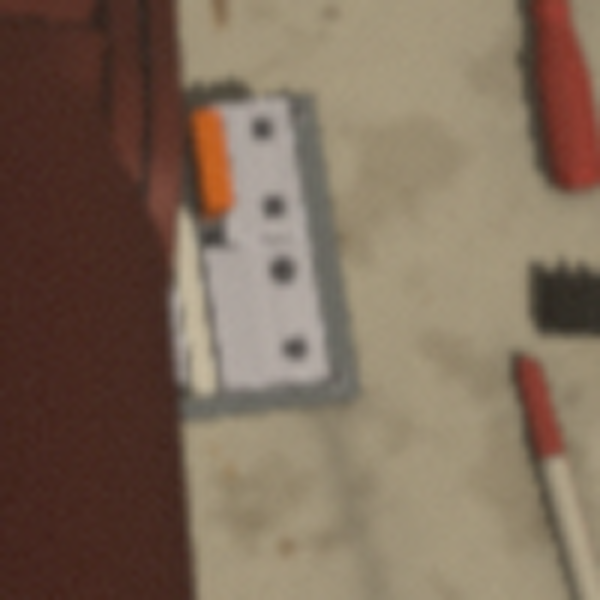

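View pics/side8.png

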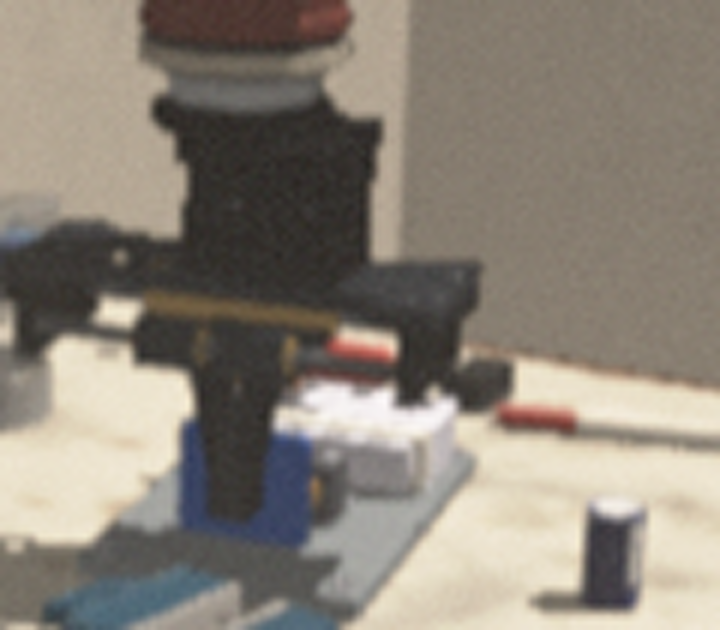

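```bash
python3 - <<'E'
from bench import arm,cams
import cv2,numpy as np
from h import *
now=cams.grab_frame("top"); np.savez("t9.npz",**now)
np.set_printoptions(linewidth=200)
for n in("top6.npz","t7.npz","t9.npz"):
    f=load(n); 
    print(n)
    for r in(190,194): print(f["img"][r,378:396].tolist())
    g=cv2.cvtColor(f["img"],cv2.COLOR_BGR2GRAY); 
    for r in(215,222): print(r,g[r,374:392])
    hsv=cv2.cvtColor(f["img"],cv2.COLOR_BGR2HSV); H,S,V=[hsv[...,i] for i in range(3)]
    v,u=np.mgrid[:400,:640]
    for vt in(0,150):
        m=(H<14)&(S>170)&(V>vt)&(u>370)&(u<400)&(v>170)&(v<210)
        c=np.array([u[m].mean(),v[m].mean()]); print(vt,m.sum(),c,(onz(f,*c,.078)*1000).round(2))
    P=dep(f); m=(P[...,2]>.07)&(u>375)&(u<400)&(v>175)&(v<210); print("depth top",m.sum(),P[m].mean(0).round(4))
s=arm.get_state();print(s["t"],s["eef_pos"],s["ft_force"])
E
```

```text
top6.npz
[[63, 70, 75], [54, 61, 66], [47, 55, 64], [35, 51, 84], [34, 72, 137], [35, 93, 182], [37, 98, 193], [38, 96, 190], [62, 106, 185], [111, 131, 170], [148, 157, 170], [157, 163, 172], [160, 167, 174], [160, 167, 174], [160, 167, 174], [160, 166, 174], [162, 168, 177], [158, 164, 171]]
[[87, 100, 107], [58, 63, 67], [52, 57, 64], [41, 51, 69], [35, 63, 110], [37, 85, 164], [38, 96, 188], [38, 97, 192], [47, 102, 192], [93, 123, 187], [144, 155, 177], [158, 164, 174], [158, 164, 173], [158, 165, 173], [161, 168, 177], [160, 166, 175], [161, 168, 176], [160, 168, 176]]
215 [159 166 164 162 176 179 161 106  67  71  97 139 164 166 166 167 166 166]
222 [111 159 166 162 163 178 179 162 109  70  70  98 139 165 170 167 169 167]
0 72 [383.77777778 191.55555556] [ 529.41 -229.33   78.  ]
150 56 [384.16071429 191.28571429] [ 530.08 -230.23   78.  ]
depth top 94 [ 0.5308 -0.2307  0.0776]
t7.npz
[[71, 83, 94], [69, 80, 86], [56, 67, 72], [41, 53, 67], [30, 56, 102], [33, 81, 159], [34, 93, 186], [32, 96, 190], [43, 99, 191], [83, 116, 184], [133, 145, 169], [154, 161, 171], [160, 166, 174
[... 968 characters left out ...]
160, 165, 174]]
[[55, 66, 109], [52, 62, 100], [51, 60, 82], [50, 57, 69], [37, 50, 75], [29, 66, 124], [31, 89, 176], [38, 98, 194], [37, 98, 194], [56, 106, 191], [103, 129, 181], [148, 156, 174], [159, 164, 174], [161, 166, 175], [162, 169, 176], [158, 164, 173], [160, 168, 176], [162, 168, 176]]
215 [ 47  47  51  65 110 154 164 177 177 166 128 141 162 167 167 168 166 167]
222 [ 49  48  49  56  81 129 159 163 178 180 165 128 142 165 169 168 169 168]
0 77 [384.42857143 191.67532468] [ 529.16 -230.85   78.  ]
150 57 [384.98245614 191.59649123] [ 529.37 -232.15   78.  ]
depth top 242 [ 0.4745 -0.1894  0.3376]
17.4167 [ 0.48467001 -0.12062186  0.05776369] [-4.08119065 14.44728372  5.39607684]
```

```bash
python3 -m crank '[{"x":0,"y":0,"z":0,"wx":0,"wy":0,"wz":0,"hand":0},{"x":0,"y":0,"z":0,"wx":0,"wy":0,"wz":0,"hand":0},{"x":0,"y":0,"z":0,"wx":0,"wy":0,"wz":0,"hand":0},{"x":0,"y":0,"z":0,"wx":0,"wy":0,"wz":0,"hand":0},{"x":0,"y":0,"z":0,"wx":0,"wy":0,"wz":0,"hand":0},{"x":0,"y":0,"z":0,"wx":0,"wy":0,"wz":0,"hand":0}]'; python3 -c "
from bench import arm
print(arm.job_done())"
```

```text
t: 17.92
eef_pos: [0.4847, -0.1206, 0.0578]
ee_rot: [-179.9, -0.2, 98.1]
ft_force: [-5.2, 15.9, 7.1]
width: 0.0004
the job is handed in; nothing more can be done
None
```

The spacer is standing in the wide (far) half of the gap with the tile closed against it. I handed the job in at 17.9 s, still holding the push plate pressed.

**What I did:** I lifted the largest spacer from its rest and lowered it into the gap. Floor contact came at TCP z 0.075, where it was expected, with about 7 N. I released it while the tile was open, then pushed the blue plate slowly with the closed fingers.

**Last checks:**
- **Tile closed:** The push force began to rise about 7 mm after first contact. From the top view I estimate 2.1 mm still open to the thick block, so the carriage is at about 7 mm. It did not move when I pushed further.
- **Spacer square:** The spacer's measured yaw is 7.8°, against about 7.9° for the jig.
- **Pressing force:** The wrist reads about 16 N in world y, steady and roughly 6 mm past flush. About 5 N sideways and 7 N vertical also show, probably friction on the plate.

**What disagreed:**
- **Top-view edges:** A direct edge fit gave only 4.7 mm of tile travel and put the spacer about 2 mm off the backstop. I put the first down to blur across the narrow gap and the second to the spacer's side face being counted as its top, because the force rise and gap estimate agree on 7 mm.
- **Side camera:** It read about 1–2 px off the top-camera measurements in height. The shift was the same for jig and spacer.
- **Spacer and bystanders:** The gripper hid the spacer from the side camera at the end. I did not re-measure the loose items around the jig, but no unexpected contact force showed.

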